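# Point the air elbow at its mark on a watch repairer's bench

## Robot

A 7-joint arm with a two-finger parallel gripper is mounted at the origin on the work surface. World frame = base frame: x ahead of the robot, y to its left, z up, the work surface at z = 0. Lengths are in m, angles in degrees, forces in N, time in s.
With the tool pointing down it reaches from about 0.425 to 0.875 m from the base axis. Payload 4.7 kg.
Tool frame: the origin (TCP) lies between the finger pads; the fingertips stand 22 mm ahead of it and the grasp point (between the pads) lies 3 mm ahead of it (env.tip_reach is the distance from the TCP to the fingertips, in m); z points along the fingers, y is the line along which they close (so a half turn about z gives the same grasp; the last joint's range is limited). The gripper opens to 87 mm and grips with 3 to 60 N. Pads are 19 mm wide; open, the fingers measure 117 mm over their backs; the gripper's body (75 mm by 190 mm) begins 51 mm behind the grasp point.
Start: joints at [66.412, 18.392, -4.016, 83.108, 1.295, 78.541, -3.26], TCP at [0.268, -0.592, 0.245] pointing down, gripper open.
Joint ranges: [-163.93, 163.93], [-17.29, 119.83], [-79.2, 71.16], [3.27, 140.29], [-89.18, 269.18], [5.43, 117.66], [-154.24, 154.24]. Speed limits (degrees/s): [147.25, 147.25, 180, 180, 180, 180, 180].

## Interface

Orientations are given as [roll, pitch, yaw] about the fixed x, y, z axes, in that order (R = Rz(yaw) Ry(pitch) Rx(roll)).
In Python, from cell import env gives the robot as it stands.
- The arm moves only by the shell command python3 -m creep 'ROWS' [FORCE]. ROWS is JSON, one flat list of numbers, 7 for each row, row after row: the finger opening in mm, from 0 to 87, then the shift along the tool's x, y, z in units of 30 mm (1.0 is 30 mm), then the turn, a rotation vector about the tool's x, y, z in units of 6 degrees (1.0 is 6 degrees). A call has 1 to 12 rows; each row is the pose to reach, as a shift and turn from the pose commanded when the call began, along the tool's axes at that moment; what a row does not reach only later rows make up. A row lasts 1/10 s, in which the tool goes at most 50 mm and 8.59 degrees, less where a joint would pass 70% of its speed; a pose out of reach is approached as far as the arm can. A call with a gripper value outside its range is refused whole. The fingers move at their own pace and stop on an object; FORCE is the grip in N (left out, the last holds). Time passes only in rows, so rows that repeat a pose let the fingers close. It gives the time, the measured TCP pose, the force, the opening and the grip force at its end, in the units of the state.
- env.get_obs(): the state, without advancing time (a new reading comes with each control period).
- env.read_camera(name): name is "side" or "top" or "wrist"; returns a dict with "color" (384x512x3 uint8, red, green, blue), "depth" (384x512 float32, m along the optical axis (not along the pixel's ray), 0 where there is no reading), "fovy" (degrees; the focal length in pixels is half the picture's height over the tangent of half this angle, whatever the lens; pixels are square), "cx", "cy" (the principal point, pixels), "D" ([k1, k2, p1, p2, k3] as OpenCV has them; the pictures are not rectified), "R" (3x3) and "t" (3): a world point X has camera coordinates R X + t. Camera axes: x right, y down, z forward; pixel columns grow to the right and rows downward; lengths in m; the calibration is good to about 2 mm. A picture is of the moment at which its call begins.
- env.sign_off(): hands the job in; it is judged then, once.
The state is a dict: "time_s": time; "qpos": joint angles; "joint_velocities": joint speeds; "effort": joint torques, N m; "tool_pos": TCP position; "tool_rot": TCP orientation; "force": force on the tool from outside, world axes, zero at the start; "wrist_torque": the same for the moment, N m; "grip_width": finger opening in m; "grasp_force": force on a finger pad.
Only numpy, scipy, OpenCV 4.12 (cv2) and the standard library are available. Lean on these libraries where they do the work, as an engineer would, in place of code of your own. Each camera call takes 0.05 s, during which the arm holds its last target. There are 200 camera calls.

## Task

Screw the air elbow with the blue collar further down its threaded stub, clockwise seen from above, and stop when its outlet points at the red mark on its own base; then let go of it. Its thread is sealed, so do not run well past the mark. The elbow with the white collar is already set: do not turn it.

Things in the scene. Friction and masses are not known exactly. Their poses are not given: they have to be found in the camera images.
- elbow (a joint): Turn of the blue-collared elbow about the vertical middle axis of its base, in rad, growing clockwise seen from above (screwing on): 0 when the outlet points exactly at the red mark, -1.35 to -0.6 at the start. It turns stiffly (about 0.1 N m), has no stop near the mark, stays where it is left and sinks under 0.5 mm in this job.
- elbow_block (a point): Centre of the blue-collared elbow's upright square brass block, on the turning axis: 24 x 24 mm, from 57 to 93 mm above the table. x points level along the outlet, a barrel at 77 mm height ending 50 mm out in a blue collar 25 mm across; z up. The faces across y are free to grip. Below: a round 24 mm neck to 45 mm height, a thinner stub, a 34 mm nut, and a grey base 136 mm across, 14 mm high.
- mark (a point): Middle of the red mark on the blue-collared elbow's base, which is bolted down: a radial red bar 26 x 11 mm flat on the base, its middle 53 mm from the turning axis and 15 mm above the table. x points level from the axis outward through the mark, z up.
- elbow_white (a joint): Turn of the other elbow, the same in shape and base but with an white collar; it stands at least 0.2 m away and already points at its own red mark (0 rad).
Mind the look-alikes: they are no part of the job. What is shaped like the part that bears elbow but purple is not meant.

How it is judged:
By the outcome, as a careful person would: the job done as asked, in the order asked, and still so for the second after the job is handed in, with the robot touching nothing.
It also fails if it takes over 30 s, if anything falls off the work surface, if the arm or the gripper's body presses on something with over 40 N, if the wrist force passes 120 N, or if a joint passes its speed limit or range.

## Working session

There is one attempt and no reset: what is moved stays moved. The work goes in short steps, Python scripts to look and compute and a shell command to move; the robot and the scene stay as the last step left them, time stands still between calls to the robot, and variables do not carry over. Pictures are saved under pics/ and viewed, at most 10 in all, crops included, and the job is handed in when it is done.

```bash
mkdir -p pics; cat > h.py <<'E'
import numpy as np, cv2
from cell import env
def K(c):
    f=c["color"].shape[0]/2/np.tan(np.radians(c["fovy"])/2)
    return np.array([[f,0,c["cx"]],[0,f,c["cy"]],[0,0,1.]])
def world(c,uv,z=None):
    """pixels -> world; by depth, or on plane z"""
    uv=np.atleast_2d(np.float64(uv)); n=cv2.undistortPoints(uv[:,None],K(c),np.float64(c["D"]))[:,0]
    r=np.c_[n,np.ones(len(n))]; R=np.array(c["R"]);t=np.array(c["t"])
    if z is None:
        d=c["depth"][uv[:,1].astype(int),uv[:,0].astype(int)]
        return (r*d[:,None]-t)@R
    o=-R.T@t; w=r@R; return o+w*((z-o[2])/w[:,2])[:,None]
def proj(c,X):
    R=np.array(c["R"]);return cv2.projectPoints(np.float64(X).reshape(-1,3),cv2.Rodrigues(R)[0],np.float64(c["t"]),K(c),np.float64(c["D"]))[0][:,0]
def save(n,im): cv2.imwrite("pics/"+n,im[...,::-1])
E
python3 - <<'E'
from h import *
import pickle
o=env.get_obs();print(o)
cs={n:env.read_camera(n) for n in("top","side","wrist")}
pickle.dump(cs,open("c0.pkl","wb"))
save("a.png",np.hstack([cv2.resize(cs["top"]["color"],(512,384))]))
save("b.png",cs["side"]["color"])
E
```

```text
{'time_s': 0.0, 'qpos': array([66.41508304, 18.43862307, -4.01882482, 83.17663957,  1.29509761,
       78.5408324 , -3.25913003]), 'joint_velocities': array([-0.04416376, -0.07850457, -0.01065929, -0.00475495,  0.04775576,
        0.01204011, -0.08930506]), 'effort': array([ 1.40073048e-04, -4.91288352e+01, -4.03785277e-01, -3.12525558e+01,
       -6.38705771e-02,  4.37966001e-02,  1.70072376e-04]), 'tool_pos': array([ 0.26821253, -0.59150395,  0.24345165]), 'tool_rot': array([-1.79889171e+02,  4.91520693e-03,  2.43987245e+01]), 'force': array([ 0.05529668,  0.12865779, -0.04893828]), 'wrist_torque': array([0.06740741, 0.03019605, 0.01110665]), 'grasp_force': 0.0, 'grip_width': 0.08718673987603104}
```

View pics/a.png

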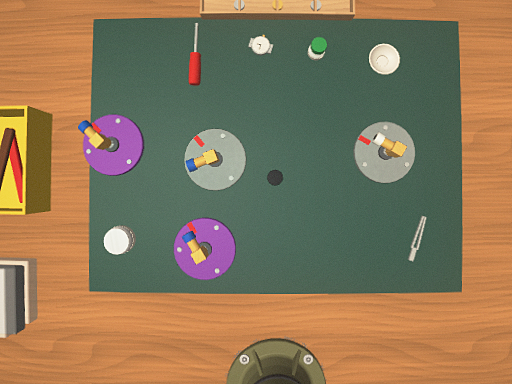

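View pics/b.png

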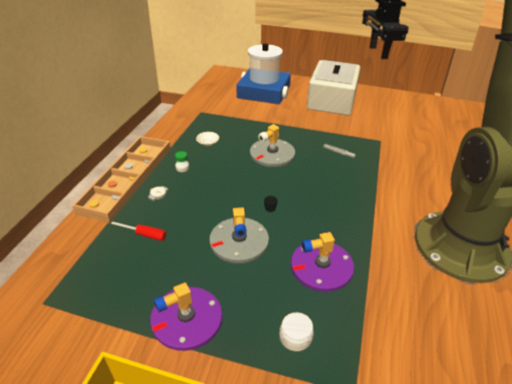

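Candidates in the top view are the blue collar on the grey base (block 212,157; collar 192,165), purple-based look-alikes with blue collars at (98,140) and (198,255), and the white-collared elbow at (398,148). I choose the grey base at (215,159), whose mark is at (199,141).

```bash
python3 - <<'E'
from h import *
import pickle
c=pickle.load(open("c0.pkl","rb"))["top"]
x0,y0,x1,y1=165,115,265,205
im=c["color"]; save("c.png",cv2.resize(im[y0:y1,x0:x1],None,fx=6,fy=6,interpolation=cv2.INTER_CUBIC))
hsv=cv2.cvtColor(im,cv2.COLOR_RGB2HSV)
m0=np.zeros(im.shape[:2],bool);m0[y0:y1,x0:x1]=1
H,S,V=[hsv[...,i].astype(int) for i in range(3)]
def cen(m): v,u=np.nonzero(m&m0); return np.c_[u,v]
red=cen(((H<6)|(H>174))&(S>150)&(V>100)); blue=cen((H>100)&(H<125)&(S>130)&(V>60)); br=cen((H>14)&(H<30)&(S>110)&(V>100))
for n,p,z in(("red",red,.015),("blue",blue,None),("brass",br,None)):
    w=world(c,p+0.0,z); print(n,len(p),p.mean(0),np.median(w,0),w[:,2].min(),w[:,2].max())
w=world(c,br+0.);t=w[:,2]>.088; print("top block",t.sum(),w[t].mean(0), cv2.minAreaRect(np.float32(w[t][:,:2])))
# base disc by height
vv,uu=np.nonzero(m0);w=world(c,np.c_[uu,vv]);d=w[(w[:,2]>.009)&(w[:,2]<.02)]
print("disc",len(d),cv2.minEnclosingCircle(np.float32(d[:,:2])),d[:,2].mean())
print(world(c,[[275,177]],None), c["R"],c["t"])
E
```

```text
red 52 [198.63461538 140.75      ] [0.54626813 0.16953017 0.015     ] 0.015000000000000013 0.015000000000000013
blue 84 [190.53571429 164.9047619 ] [0.48992507 0.17385928 0.08757653] 0.08265563889839467 0.09135766750478341
brass 256 [206.2578125 158.2734375] [0.50208176 0.14056322 0.09205217] 0.011954787069314325 0.7797531665906609
top block 154 [0.50603308 0.13449347 0.10185305] ((0.4908783435821533, 0.09537763148546219), (0.12605878710746765, 0.03594391047954559), 71.39545440673828)
disc 2548 ((0.5071948766708374, 0.13517028093338013), 0.06810077279806137) 0.014030659504410474
[[0.46796142 0.00430383 0.02807804]] [[ 2.89616230e-03 -9.99995326e-01 -9.80041064e-04]
 [-9.99784872e-01 -2.87542147e-03 -2.05412077e-02]
 [ 2.05382937e-02  1.03932090e-03 -9.99788527e-01]] [0.04082555 0.4697754  0.77022628]
```

View pics/c.png

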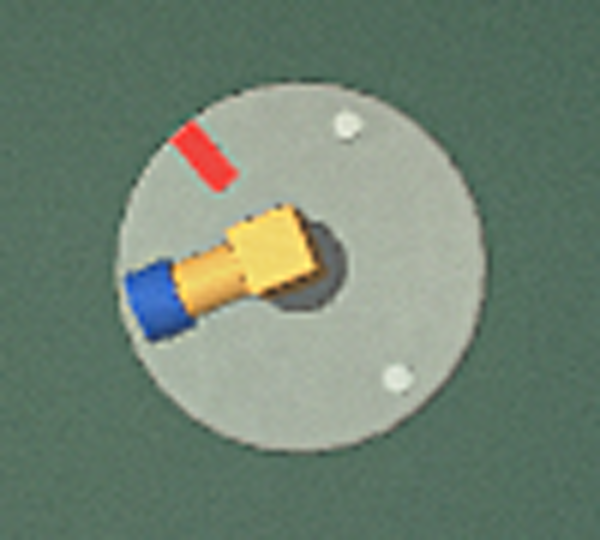

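The crop shows the blue collar on the grey base, with its outlet pointing left and slightly down and the mark at upper left. The axis is near (0.507, 0.135), the outlet at about 114° and the mark at about 41°, so it needs a clockwise turn of about 73°.

```bash
python3 -m creep '[87,11.1,-7.5,0,0,0,-7.5, 87,11.1,-7.5,0,0,0,-7.5, 87,11.1,-7.5,0,0,0,-7.5, 87,11.1,-7.5,0,0,0,-7.5, 87,11.1,-7.5,0,0,0,-7.5, 87,11.1,-7.5,0,0,0,-7.5, 87,11.1,-7.5,0,0,0,-7.5, 87,11.1,-7.5,0,0,0,-7.5, 87,17.3,-18.8,1,0,0,-15, 87,17.3,-18.8,1,0,0,-15, 87,17.3,-18.8,1,0,0,-15, 87,17.3,-18.8,1,0,0,-15]' 45
python3 - <<'E'
from h import *
o=env.get_obs();print(o["tool_pos"],o["tool_rot"],o["qpos"])
E
```

```text
time_s: 1.35
tool_pos: [0.4931, -0.0504, 0.2289]
tool_rot: [-180.0, 0.0, 104.1]
force: [2.1, 0.0, 0.0]
grip_width: 0.0872
grasp_force: 0.0
[ 0.49306086 -0.05036712  0.22891286] [-1.79998918e+02  2.95655803e-02  1.04118630e+02] [ 37.43831017   1.55971787 -34.96969375 104.71559876   0.95968603
  74.00089931  16.33280163]
```

```bash
python3 -m creep '[87,5,1.7,0.5,0,0,-1.5, 87,5,1.7,0.5,0,0,-1.5, 87,5,1.7,0.5,0,0,-1.5, 87,5,1.7,0.5,0,0,-1.5, 87,5,1.7,0.5,0,0,-1.5, 87,5,1.7,0.5,0,0,-1.5, 87,5,1.7,0.5,0,0,-1.5]'
python3 - <<'E'
from h import *
import pickle
o=env.get_obs();print(o["tool_pos"],o["tool_rot"],o["qpos"])
c=env.read_camera("wrist");pickle.dump(c,open("w.pkl","wb"));save("d.png",c["color"])
E
```

```text
time_s: 2.05
tool_pos: [0.5075, 0.103, 0.214]
tool_rot: [-180.0, 0.1, 112.6]
force: [-0.1, -0.5, -0.8]
grip_width: 0.0869
grasp_force: 0.0
[0.50750706 0.10302898 0.21403025] [-1.79967606e+02  5.37819824e-02  1.12569068e+02] [ 26.80240152   6.25730485 -43.55608193 102.85600096   4.57176491
  72.6794093    4.62055722]
```

View pics/d.png

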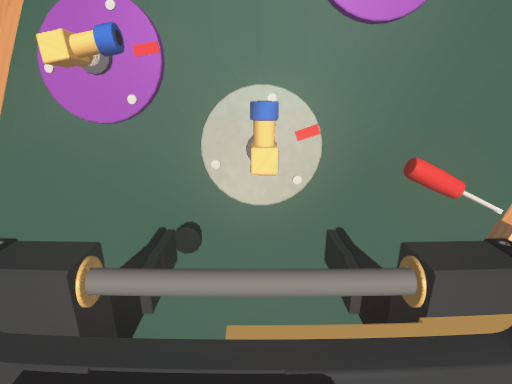

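The wrist view shows the target block at (264,158), its collar at (264,110) and the mark at (308,132), with the elbow nearly aligned to the tool. I'll measure it from here.

```bash
cat > m.py <<'E'
from h import *
def meas(c,box):
    x0,y0,x1,y1=box; im=c["color"];h=cv2.cvtColor(im,cv2.COLOR_RGB2HSV).astype(int);H,S,V=h[...,0],h[...,1],h[...,2]
    m0=np.zeros(H.shape,bool);m0[y0:y1,x0:x1]=1
    P=lambda m:np.argwhere(m&m0)[:,::-1].astype(float)
    red=world(c,P(((H<6)|(H>174))&(S>150)&(V>80)),.0145)[:,:2]
    # base disc: grey pixels' hull -> circle
    g=P((S<60)&(V>90)); w=world(c,g,.014)[:,:2]; hull=cv2.convexHull(np.float32(w))[:,0]
    (cx,cy),r=cv2.minEnclosingCircle(hull); ax=np.array([cx,cy])
    mk=red.mean(0); a=np.degrees(np.arctan2(*(mk-ax)[::-1]))
    rr=cv2.minAreaRect(np.float32(red)); print("axis",ax,"r",r,"mark dir",a,"rad",np.hypot(*(mk-ax)),rr)
    bl=P((H>100)&(H<125)&(S>130)&(V>50)); br=P((H>12)&(H<32)&(S>110)&(V>70))
    wb=world(c,bl); wr=world(c,br)
    for n,w in(("blue",wb),("brass",wr)): print(n,len(w),np.median(w,0))
    k=np.r_[wb,wr]; k=k[(k[:,2]>.06)&(k[:,2]<.11)]; q=k[:,:2]-k[:,:2].mean(0)
    v=np.linalg.svd(q,full_matrices=False)[2][0]; v=v*np.sign(v@(np.median(wb,0)-np.median(wr,0))[:2])
    print("elbow PCA dir",np.degrees(np.arctan2(v[1],v[0])),"axis-offset", (k[:,:2].mean(0)-ax)@[-v[1],v[0]])
    b2=np.median(wb,0)[:2]-ax; print("axis->collar dir",np.degrees(np.arctan2(b2[1],b2[0])),np.hypot(*b2))
    tp=wr[(wr[:,2]>.090)&(wr[:,2]<.097)]; print("blocktop",len(tp),cv2.minAreaRect(np.float32(tp[:,:2])) if len(tp)>5 else "",wr[:,2].max())
E
python3 - <<'E'
from m import *
import pickle
meas(pickle.load(open("w.pkl","rb")),(195,78,328,212))
o=env.get_obs();print(o["tool_pos"],o["tool_rot"])
E
```

```text
axis [0.50888318 0.13326125] r 0.1045612171292305 mark dir 44.723573125544824 rad 0.05216312200979644 ((0.5457878112792969, 0.16977427899837494), (0.02468154951930046, 0.010070128366351128), 41.33460998535156)
blue 375 [0.49073658 0.1743471  0.08869078]
brass 1211 [0.50130537 0.14421191 0.0919392 ]
elbow PCA dir 111.07584032448194 axis-offset 0.0024281434255767867
axis->collar dir 113.82985340742786 0.044914871917605556
blocktop 643 ((0.5060218572616577, 0.13536866009235382), (0.02277812547981739, 0.022587226703763008), 23.377479553222656) 0.3541494586951381
[0.50748707 0.10317873 0.21406131] [-1.79974060e+02  4.47487553e-02  1.12568366e+02]
```

```bash
python3 -m creep '[87,1,0.38,1.5,0,0,0, 87,1,0.38,1.5,0,0,0, 87,1,0.38,1.5,0,0,0, 87,1,0.38,2.5,0,0,0, 87,1,0.38,3.5,0,0,0, 87,1,0.38,4.4,0,0,0, 87,1,0.38,4.4,0,0,0, 87,1,0.38,4.4,0,0,0]'
```

```text
time_s: 2.9
tool_pos: [0.5071, 0.1366, 0.0833]
tool_rot: [180.0, 0.0, 112.7]
force: [-0.2, -0.5, 0.2]
grip_width: 0.0874
grasp_force: 0.0
```

```bash
python3 -m creep '[87,-0.03,-0.03,0.05,0,0,0, 30,-0.03,-0.03,0.05,0,0,0, 15,-0.03,-0.03,0.05,0,0,0, 15,-0.03,-0.03,0.05,0,0,0, 15,-0.03,-0.03,0.05,0,0,0, 15,-0.03,-0.03,0.05,0,0,0, 15,-0.03,-0.03,0.05,0,0,0, 15,-0.03,-0.03,0.05,0,0,0]' 45; python3 -c "
from h import *
o=env.get_obs();print(o['tool_pos'],o['tool_rot'],o['wrist_torque'],o['qpos'])"
```

```text
time_s: 3.7
tool_pos: [0.5056, 0.1364, 0.0806]
tool_rot: [-180.0, -0.0, 112.8]
force: [-0.5, -0.5, -0.4]
grip_width: 0.0389
grasp_force: 0.0
[0.50559829 0.13640342 0.08057965] [-1.79994509e+02 -1.66433960e-03  1.12775465e+02] [-0.01274035 -0.11837941 -0.02556058] [ 20.94856884  16.36168015 -43.56963488 110.30088228  13.17754237
  58.38259189  -5.66310767]
```

Still closing; continue.

```bash
python3 -m creep '[15,0,0,0,0,0,0, 15,0,0,0,0,0,0, 15,0,0,0,0,0,0, 15,0,0,0,0,0,0, 15,0,0,0,0,0,0]' 45; python3 -c "
from h import *
o=env.get_obs();print(o['tool_pos'],o['tool_rot'],o['wrist_torque'])"
```

```text
time_s: 4.2
tool_pos: [0.506, 0.1366, 0.0807]
tool_rot: [179.9, -0.0, 112.8]
force: [2.6, 1.6, -1.4]
grip_width: 0.024
grasp_force: 45.0
[0.50604821 0.13658086 0.08070969] [ 1.79942112e+02 -4.60398744e-03  1.12770651e+02] [ 0.2396956  -0.58512589 -0.10338456]
```

```bash
python3 -m creep '[15,0,0,0,0,0,0.7, 15,0,0,0,0,0,1.5, 15,0,0,0,0,0,2.4, 15,0,0,0,0,0,3.3, 15,0,0,0,0,0,4.2, 15,0,0,0,0,0,5.1, 15,0,0,0,0,0,6, 15,0,0,0,0,0,6.9, 15,0,0,0,0,0,7.8, 15,0,0,0,0,0,8.7, 15,0,0,0,0,0,9.3, 15,0,0,0,0,0,9.3]'; python3 - <<'E'
from h import *
import pickle
o=env.get_obs();print(o['tool_pos'],o['tool_rot'],o['wrist_torque'],o['qpos'])
for n in("wrist","top"):
    c=env.read_camera(n);pickle.dump(c,open(n+"1.pkl","wb"))
    if n=="wrist":save("e.png",c["color"])
E
```

```text
time_s: 5.4
tool_pos: [0.5071, 0.1365, 0.0805]
tool_rot: [179.9, -0.1, 56.9]
force: [6.1, 2.1, -6.0]
grip_width: 0.0238
grasp_force: 45.0
[0.50706167 0.13650558 0.08054125] [ 1.79874041e+02 -1.40895890e-01  5.68990729e+01] [ 0.26319656 -1.31699358 -0.07947481] [ 13.73926134  14.67914417 -35.1927304  110.48690733   9.9780039
  57.63580163 -59.01636642]
```

View pics/e.png

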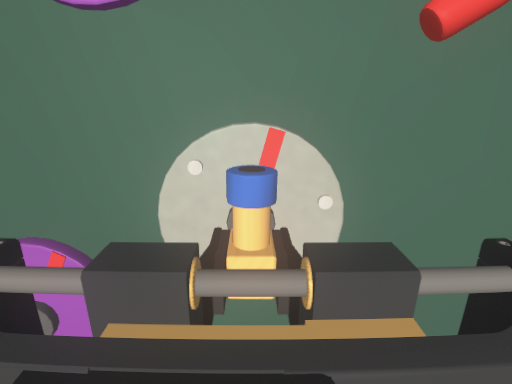

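The elbow turned with the gripper. The collar at (251,186) is still counterclockwise of the mark at (272,148), with about 15° left. I'll turn most of that, then measure again.

```bash
python3 -m creep '[15,0,0,0,0,0,0.8, 15,0,0,0,0,0,1.6, 15,0,0,0,0,0,2.2, 15,0,0,0,0,0,2.4, 15,0,0,0,0,0,2.4]'; python3 - <<'E'
from m import *
import pickle
o=env.get_obs();print(o['tool_pos'],o['tool_rot'],o['wrist_torque'])
c=env.read_camera("wrist");pickle.dump(c,open("wrist2.pkl","wb"))
save("f.png",c["color"])
im=c["color"];h=cv2.cvtColor(im,cv2.COLOR_RGB2HSV).astype(int);H,S,V=h[...,0],h[...,1],h[...,2]
m=np.zeros(H.shape,bool);m[100:260,140:360]=1
r=np.argwhere(m&((H<6)|(H>174))&(S>150)&(V>80))[:,::-1].astype(float)
w=world(c,r,.0145)[:,:2];print(len(r),cv2.minAreaRect(np.float32(w)))
b=np.argwhere(m&(H>100)&(H<125)&(S>130)&(V>50))[:,::-1].astype(float)
wb=world(c,b);print(len(b),np.median(wb,0)); t=wb[wb[:,2]>.086];print("collar top",t.mean(0))
# disc via boundary of height-free grey blob
g=(m&(S<60)&(V>90)).astype(np.uint8);g=cv2.morphologyEx(g,cv2.MORPH_OPEN,np.ones((5,5)))
n,l,st,_=cv2.connectedComponentsWithStats(g);k=1+st[1:,4].argmax()
hp=cv2.convexHull(np.argwhere(l==k)[:,::-1].astype(np.int32))[:,0].astype(float)
hp=hp[hp[:,1]<225];q=world(c,hp,.014)[:,:2]
A=np.c_[2*q,np.ones(len(q))];s=np.linalg.lstsq(A,(q**2).sum(1),rcond=None)[0];print("disc",s[:2],np.sqrt(s[2]+s[:2]@s[:2]))
E
```

```text
time_s: 6.0
tool_pos: [0.5073, 0.1363, 0.0805]
tool_rot: [179.9, -0.2, 42.5]
force: [6.6, 1.0, -7.3]
grip_width: 0.0237
grasp_force: 45.0
[0.50727051 0.13629319 0.08049162] [ 1.79890859e+02 -1.78024835e-01  4.25490990e+01] [ 0.23955072 -1.52260707 -0.0265521 ]
588 ((0.5464050769805908, 0.16973872482776642), (0.024833334609866142, 0.010040991008281708), 42.25887680053711)
1138 [0.53653481 0.16479489 0.08862091]
collar top [0.53733215 0.16451277 0.08910802]
disc [0.51400621 0.14104253] 0.07984802054018829
```

View pics/f.png

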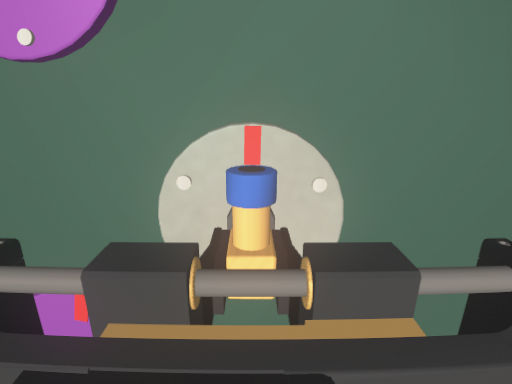

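The mark (252,145) and collar (251,187) are lined up to within about 1°. I'll nudge it a little, release, and retreat upward.

```bash
python3 -m creep '[15,0,0,0,0,0,0.15, 15,0,0,0,0,0,0.15, 87,0,0,0,0,0,0.15, 87,0,0,0,0,0,0.15, 87,0,0,0,0,0,0.15, 87,0,0,0,0,0,0.15, 87,0,0,0,0,0,0.15, 87,0,0,0,0,0,0.15,87,0,0,0,0,0,0.15,87,0,0,0,0,0,0.15]'; python3 -m creep '[87,0,0,-1,0,0,0, 87,0,0,-2,0,0,0, 87,-0.5,0,-3.5,0,0,0, 87,-1,0,-4.4,0,0,0, 87,-1,0,-4.4,0,0,0, 87,-1,0,-4.4,0,0,0, 87,-1,0,-4.4,0,0,0]'; python3 - <<'E'
from m import *
import pickle
o=env.get_obs();print(o['tool_pos'],o['tool_rot'])
c=env.read_camera("wrist");pickle.dump(c,open("wrist3.pkl","wb"))
save("g.png",c["color"])
meas(c,(195,50,328,235))
E
```

```text
time_s: 7.05
tool_pos: [0.5056, 0.1364, 0.0806]
tool_rot: [180.0, 0.0, 41.7]
force: [0.1, -0.3, 0.6]
grip_width: 0.0796
grasp_force: 0.0
time_s: 7.75
tool_pos: [0.4826, 0.1165, 0.2113]
tool_rot: [-179.9, 0.1, 41.7]
force: [0.5, 0.4, 0.3]
grip_width: 0.0873
grasp_force: 0.0
[0.48261917 0.116481   0.21132067] [-1.79930964e+02  9.29319896e-02  4.16894664e+01]
axis [0.50652313 0.13069683] r 0.12401833385229111 mark dir 44.655731120103596 rad 0.06070225471544657 ((0.5496957898139954, 0.17334161698818207), (0.013111352920532227, 0.0094789769500494), 41.6855583190918)
blue 349 [0.53671746 0.16478289 0.08840725]
brass 1256 [0.51311093 0.14082168 0.09212027]
elbow PCA dir 44.02429862792081 axis-offset 0.0028359504649810283
axis->collar dir 48.464633015787946 0.04553632782064979
blocktop 723 ((0.5063594579696655, 0.1351001262664795), (0.023317378014326096, 0.023343360051512718), 41.74216079711914) 0.3514206535115533
```

View pics/g.png

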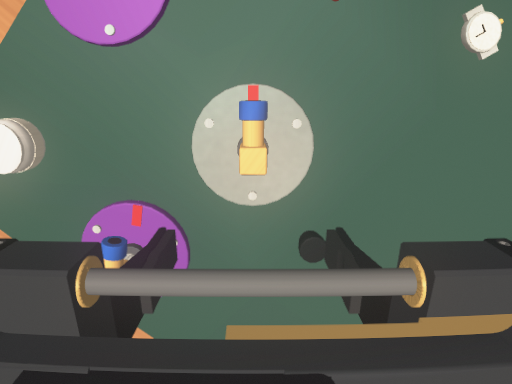

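The released elbow sits with its block at 41.7° and the mark bar at 41.7°. The block, collar and mark all line up at column 253 in the picture, and the gripper is clear.

```bash
python3 -c "
from cell import env
print(env.sign_off())"
```

```text
the job is handed in; nothing more can be done
None
```

I screwed the blue-collared elbow about 71° clockwise until its outlet pointed at its red mark (within about 1° in the last camera measurement), let go, left the white-collared elbow untouched, and handed the job in at about 8 s.

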